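# Ramp the laser driver up along its touch bar

### The job

Ramp up the laser driver with a fingertip: press lightly on the white end of its long black touch bar next to the blue lamp, then slide along the bar to the other white end, next to the amber lamp, keeping it lightly pressed all the way: neither let it come back up nor push it down to its stop. Finish there still holding the bar lightly pressed (releasing it would cut the laser), and grasp, move or lift nothing on the table.

Things in the scene. Friction and masses are not known exactly. Their poses are not given: they have to be found in the camera images.
- driver: the laser driver: flat white case fixed to the table, 170 (x) x 370 (y) x 50 mm (z), at some yaw; origin at the centre of its underside, z up; its y axis runs along the touch bar, its -x side is the front panel, facing the robot side; its flat top (deck) is 50 mm up
- bar_mid (a point): centre of the top face of the touch bar, which moves down with it. The bar is black, 260 mm long (along the driver's y), 30 mm wide, its centre line 30 mm in front (-x) of the driver's centre; unpressed its flat top is 72 mm above the table, 22 mm above the deck. The last 45 mm at each end are white. The bar stays level wherever along it one presses; its rigid top is smooth plastic
- bar (a joint): how far the bar is pressed down, in m: 0 unpressed, 0.012 at its stop. A spring holds it up: about 1.2 N starts it moving, 4.8 N more (0.4 N per mm) brings it to the stop; about 2 to 9 mm down is a light press
- lamp_blue: round blue indicator lamp, 32 mm across, 10 mm tall, fixed on the driver's deck 25 mm beyond one end of the touch bar, on the bar's centre line (155 mm from the bar's middle): marks the end to start from; origin at its underside, 50 mm above the table. Which end of the bar has the blue lamp varies
- lamp_amber: the same lamp in amber, beyond the other end of the bar: marks the end to finish at; origin at its underside
- adapter: small round steel-and-brass fibre adapter, 24 mm across, 28 mm tall, standing loose on the driver's rear deck; origin at its underside; to be left alone
- cap_pot: small red pot of dust caps, 30 mm across, 25 mm tall, standing loose on the driver's rear deck; origin at its underside; to be left alone
- lens: loose lens mount: black ring 48 mm across on a post, 106 mm tall, foot 44 mm across; origin at its underside; to be left alone
- detector: loose photodetector mount: black disc with a blue box on a post, 106 mm tall, foot 44 mm across; origin at its underside; to be left alone
- driver_tool: loose screwdriver lying on the table, about 170 mm long; to be left alone
- screw_jar: loose jar of screws with a blue lid, 50 mm across, 60 mm tall; origin at its underside; to be left alone
- coupler: loose aluminium coupler box 70 x 45 x 30 mm; origin at its underside; to be left alone

How it is judged:
By the outcome, as a careful person would: the job done as asked, in the order asked, and still so for the second after the job is handed in, while the arm keeps its last pose, push and grip.
It also fails if it takes over 38 s, if anything falls off the work surface, if the arm or the gripper's body presses on something with over 40 N, if the wrist force passes 120 N, or if a joint passes its speed limit or range.

### The arm

A 6-joint arm with a two-finger parallel gripper is mounted at the origin on the work surface. World frame = base frame: x ahead of the robot, y to its left, z up, the work surface at z = 0. Lengths are in m, angles in rad, forces in N, time in s.
With the tool pointing down it reaches from about 0.325 to 1 m from the base axis. Payload 5.1 kg.
Tool frame: the origin (TCP) lies on the centre line of the jaws, within the pads' length; the fingertips stand 17 mm ahead of it and the grasp point (between the pads) lies 2 mm behind it (ctrl.tcp_to_tips is the distance from the TCP to the fingertips, in m); x points along the fingers, y is the direction in which the jaws open and shut, and the axes are right-handed (so a half turn about x gives the same grasp; the last joint's range is limited). The gripper opens to 85 mm and grips with 20 to 120 N. Pads are 22 mm wide; open, the fingers measure 114 mm over their backs; the gripper's body (76 mm by 85 mm) begins 54 mm behind the grasp point. The pads swing forward as they close: fully open they stand 13 mm farther back than shut.
Start: joints at [-1.322, 0.124, 1.65, -0, 1.367, -0.083], TCP at [0.212, -0.615, 0.248] pointing down, gripper open.
Joint ranges: [-2.61, 2.61], [-1.02, 2.33], [0.03, 2.71], [-1.35, 4.49], [0.32, 2.68], [-2.91, 2.91]. Speed limits (rad/s): [2.57, 2.57, 3.14, 3.14, 3.14, 3.14].

### API

Orientations are given as a unit quaternion [w, x, y, z].
In Python, from bench import ctrl gives the robot as it stands.
- The arm moves only by the tool drive_tool, never from a script. Its argument "increments" is a list that holds one entry, the list of rows, each a list of 5 numbers: the shift along the world's x, y, z in m, then the turn about the world's z in degrees, then the finger opening in m, from 0 to 0.0854. In form: [[[x, y, z, spin, jaw], ...]]. A call has 1 to 12 rows; each row is the pose to reach, as a shift and turn from the pose commanded when the call began; what a row does not reach only later rows make up. A row lasts 1/12 s, in which the tool goes at most 41.7 mm and 7.16 degrees, less where a joint would pass 70% of its speed; a pose out of reach is approached as far as the arm can. A call with a gripper value outside its range is refused whole. The fingers move at their own pace and stop on an object; the grip force is fixed at half the most. Time passes only in rows, so rows that repeat a pose let the fingers close. It gives the time, the measured TCP pose, the force and the opening at its end, in the units of the state.
- ctrl.observe(): the state, without advancing time (a new reading comes with each control period).
- ctrl.capture(name): name is "scene" or "top" or "wrist"; returns a dict with "img" (420x560x3 uint8, red, green, blue), "range_z" (420x560 float32, m along the optical axis (not along the pixel's ray), 0 where there is no reading), "camera_matrix" (3x3 intrinsics, pixels), "cam_to_world" (4x4, takes a point from camera to world coordinates); the wrist camera has in their place "T_tool_cam" (4x4, takes a point from camera to tool coordinates, whose origin is the TCP and whose axes are the tool frame's). Camera axes: x right, y down, z forward; pixel columns grow to the right and rows downward; lengths in m; the calibration is good to about 2 mm. A picture is of the moment at which its call begins: read the wrist's pose just before it.
- ctrl.job_done(): hands the job in, once; it reports no verdict.
The state is a dict: "clock": time; "joints": joint angles; "joint_vel": joint speeds; "joint_efforts": joint torques, N m; "eef_pos": TCP position; "eef_rot": TCP orientation; "wrist_force": force on the tool from outside, world axes, zero at the start; "torque": the same for the moment, N m; "grip_width": finger opening in m.
Only numpy, scipy, OpenCV 4.12 (cv2) and the standard library are available. Lean on these libraries where they do the work, as an engineer would, in place of code of your own. Each camera call takes 0.05 s, during which the arm holds its last target.

## Working session

There is one attempt and no reset: what is moved stays moved. The work goes in short steps, Python scripts to look and compute and a tool call to move; the robot and the scene stay as the last step left them, time stands still between calls to the robot, and variables do not carry over. Pictures are saved under pics/ and viewed, and the job is handed in when it is done.

Besides the shell and the picture viewer there is one more tool, called after ">>>" by a JSON object that holds its "fn" and its "kwargs", one argument or row to a line. drive_tool: Moves the arm, as the interface text tells. Its arguments: {"type":"object","properties":{"increments":{"type":"array","items":{"type":"array","items":{"type":"array","items":{"type":"number"}}}}},"required":["increments"]}

```bash
mkdir -p pics
python3 - <<'E'
from bench import ctrl
import cv2,numpy as np
print(ctrl.observe())
print(ctrl.tcp_to_tips)
for n in("scene","top"):
    d=ctrl.capture(n); cv2.imwrite(f"pics/{n}0.png",d["img"][:,:,::-1]); np.savez(f"{n}0.npz",**d)
E
```

```text
{'clock': 0.0, 'joints': array([-1.32159949e+00,  1.24492730e-01,  1.65167502e+00,  6.78962699e-06,
        1.36750260e+00, -8.26288803e-02]), 'joint_vel': array([-0.0017848 ,  0.00108344,  0.00085612,  0.00112496, -0.00027343,
        0.00088167]), 'joint_efforts': array([-4.20340521e-04, -4.23606849e+01, -3.65454268e+01, -1.26743475e-04,
        6.87864376e-03, -3.02081837e-06]), 'eef_pos': array([ 0.21156394, -0.61399602,  0.24706039]), 'eef_rot': array([-0.11604784, -0.69733773, -0.11751229,  0.69745526]), 'wrist_force': array([ 0.64190098, -0.48817878,  0.06690405]), 'torque': array([-0.0137297 , -0.00174417, -0.02535372]), 'grip_width': 0.08521504434378514}
0.017
```

View pics/scene0.png

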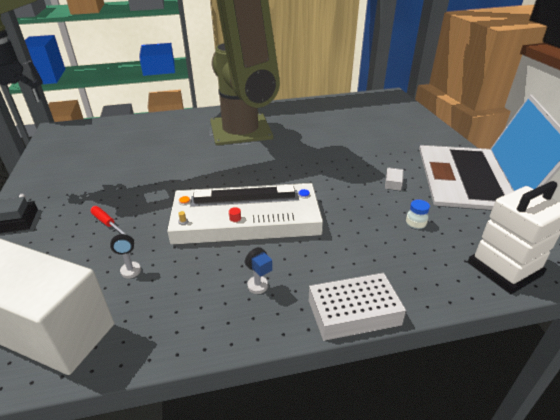

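View pics/top0.png

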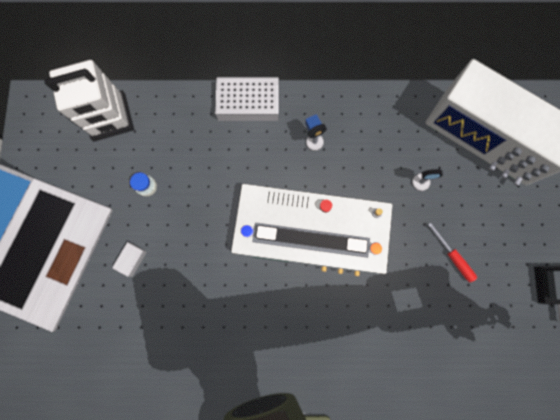

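The top view shows the blue lamp at about (247,231), the amber lamp at (376,248), and the bar between them. The red pot (326,206) and adapter (378,212) stand on the rear deck.

```bash
cat > h.py <<'E'
import numpy as np,cv2
def pts(d,T=None):
    K=d["camera_matrix"];z=d["range_z"];v,u=np.mgrid[:z.shape[0],:z.shape[1]]
    P=np.stack([(u-K[0,2])/K[0,0]*z,(v-K[1,2])/K[1,1]*z,z],-1)
    T=d["cam_to_world"] if T is None else T
    return P@T[:3,:3].T+T[:3,3]
def lamps(d,T=None):
    W=pts(d,T);hsv=cv2.cvtColor(d["img"],cv2.COLOR_RGB2HSV);ok=(W[...,2]>.052)&(W[...,2]<.068)&(d["range_z"]>0)
    h,s=hsv[...,0],hsv[...,1]
    out={}
    for n,m in(("blue",(h>105)&(h<130)&(s>150)),("amber",(h>8)&(h<25)&(s>150))):
        n_,L,st,c=cv2.connectedComponentsWithStats((m&ok).astype(np.uint8))
        for i in range(1,n_):
            if st[i,4]>8: print(n,st[i],c[i],W[L==i].mean(0).round(4), ((W[L==i].max(0)+W[L==i].min(0))/2).round(4))
E
python3 - <<'E'
from h import *
for n in("top","scene"):
    d=dict(np.load(n+"0.npz")); print(n); lamps(d)
    W=pts(d)
    ok=(W[...,2]>.066)&(W[...,2]<.079)&(abs(W[...,0]-.45)<.2)&(abs(W[...,1])<.25)&(d["range_z"]>0)
    q=W[ok]; print(len(q),q.mean(0)); r=cv2.minAreaRect((q[:,:2]*1000).astype(np.float32)); print(r, np.median(q[:,2]))
    b=(W[...,2]>.045)&(W[...,2]<.055)&(d["range_z"]>0)&(abs(W[...,0]-.45)<.2)&(abs(W[...,1])<.25); q=W[b];print(cv2.minAreaRect((q[:,:2]*1000).astype(np.float32)),np.median(q[:,2]))
E
```

```text
top
blue [438 122  22  15  63] [448.6984127  128.73015873] [ 0.7803 -0.4057  0.061 ] [ 0.7801 -0.4067  0.0608]
blue [461 137  24  15  70] [473.65714286 144.02857143] [ 0.7401 -0.4642  0.0614] [ 0.7401 -0.4625  0.0603]
blue [130 173  19  17 256] [139.01953125 181.16796875] [0.6466 0.3568 0.0591] [0.6472 0.3575 0.0582]
blue [242 226  10  10  79] [246.35443038 230.46835443] [0.5258 0.0938 0.059 ] [0.5258 0.0934 0.0592]
amber [371 244  10   9  72] [375.61111111 247.875     ] [ 0.4843 -0.2116  0.0588] [ 0.4841 -0.2118  0.059 ]
1590 [ 0.51165863 -0.06614414  0.07128482]
((543.0206298828125, -78.15969848632812), (287.0152893066406, 112.53141784667969), 82.18910217285156) 0.0711965537105469
((533.0421142578125, -62.853057861328125), (370.0775451660156, 171.35586547851562), 82.23820495605469) 0.048998069202701555
scene
blue [368   7   4   4   9] [369.           8.55555556] [-1.554   1.1505  0.0608] [-1.5436  1.149   0.0606]
blue [394  18  26   4  68] [406.75        19.54411765] [-1.1718  1.2443  0.0602] [-1.17    1.2439  0.0599]
blue [299 190  10   6  52] [303.80769231 192.5       ] [0.5317 0.094  0.0592] [0.531  0.0938 0.0589]
blue [411 200  19  13 192] [419.71354167 205.90625   ] [0.6534 0.3553 0.0586] [0.6503 0.3572 0.0572]
amber [179 196  11   7  58] [184.05172414 199.17241379] [ 0.4888 -0.2118  0.0592] [ 0.487  -0.212   0.0598]
amber [181 218   4   3  11] [182.54545455 218.90909091] [ 0.5782 -0.2178  0.0647] [ 0.5787 -0.2179  0.064 ]
966 [ 0.52258696 -0.07215467  0.071438  ]
((547.1819458007812, -78.60725402832031), (285.6140441894531, 118.92866516113281), 81.33967590332031) 0.07152140249611971
((538.4107666015625, -63.84326171875), (370.11962890625, 174.82615661621094), 82.08567810058594) 0.049701058279341515
```

Run:
```python
from bench import ctrl
from scipy.spatial.transform import Rotation as R
import numpy as np
q=ctrl.observe()['eef_rot'];print(R.from_quat(q,scalar_first=True).as_matrix().round(3))
b=np.array([.529,.094]);a=np.array([.486,-.212]);print(np.degrees(np.arctan2(*(b-a))))
```

```text
[[-0.     0.326 -0.945]
 [ 0.002 -0.945 -0.326]
 [-1.    -0.002 -0.   ]]
7.998990959408777
```

>>> {"fn": "drive_tool", "kwargs": {
  "increments": [
    [[0.018,0.037,0,0,0],[0.035,0.074,0,0,0],[0.052,0.111,0,0,0],[0.07,0.148,0,0,0],[0.087,0.185,0,0,0],[0.104,0.222,0,0,0],[0.121,0.259,0,0,0],[0.138,0.296,0,0,0],[0.156,0.333,0,0,0],[0.173,0.37,0,0,0],[0.19,0.407,0,0,0],[0.207,0.444,0,0,0]]
  ]
}}

```text
clock: 1.1
eef_pos: [0.4188, -0.1685, 0.248]
eef_rot: [0.117, 0.697, 0.117, -0.697]
wrist_force: [1.8, 0.2, -0.4]
grip_width: 0.0002
```

>>> {"fn": "drive_tool", "kwargs": {
  "increments": [
    [[0.015,0.03,0,-6,0],[0.03,0.06,0,-12,0],[0.045,0.09,0,-18,0],[0.06,0.11,0,-24,0],[0.07,0.11,0,-26.5,0],[0.07,0.11,0,-26.5,0],[0.07,0.11,0,-26.5,0]]
  ]
}}

```text
clock: 1.68
eef_pos: [0.4884, -0.0603, 0.2477]
eef_rot: [0.045, -0.705, 0.045, 0.706]
wrist_force: [-0.3, 0.1, 0.6]
grip_width: 0.0003
```

Run:
```python
from bench import ctrl
from h import *
from scipy.spatial.transform import Rotation as R
s=ctrl.observe();d=ctrl.capture("wrist")
M=np.eye(4);M[:3,:3]=R.from_quat(s['eef_rot'],scalar_first=True).as_matrix();M[:3,3]=s['eef_pos']
T=M@d["T_tool_cam"];print(s['eef_pos'],s['wrist_force'],M[:3,1]);lamps(d,T)
np.savez("w1.npz",T=T,**d)
cv2.imwrite("pics/w1.png",d["img"][:,:,::-1])
W=pts(d,T);ok=(W[...,2]>.066)&(W[...,2]<.076)&(d["range_z"]>0)
n,L,st,c=cv2.connectedComponentsWithStats(ok.astype(np.uint8))
for i in range(1,n):
    if st[i,4]>300:
        q=W[L==i];print(st[i],np.median(q[:,2]),cv2.minAreaRect((q[:,:2]*1000).astype(np.float32)))
```

```text
[ 0.48842216 -0.06031909  0.24772774] [-0.28550142  0.07921948  0.57686769] [-1.28271104e-01 -9.91739137e-01  8.41930736e-05]
blue [102 157  29  28 618] [115.98220065 170.70550162] [0.528  0.091  0.0591] [0.528  0.0915 0.0583]
amber [420 160  29  27 601] [433.69051581 172.87853577] [ 0.4862 -0.2133  0.0592] [ 0.4857 -0.2138  0.0588]
[ 287   59   35   38 1018] 0.07419319281559361 ((586.4779663085938, -96.90403747558594), (28.599390029907227, 29.23784065246582), 78.2335205078125)
[ 135  157  281   34 8877] 0.07133004666653531 ((506.83941650390625, -61.32843017578125), (259.1193542480469, 30.383872985839844), 82.14885711669922)
```

View pics/w1.png

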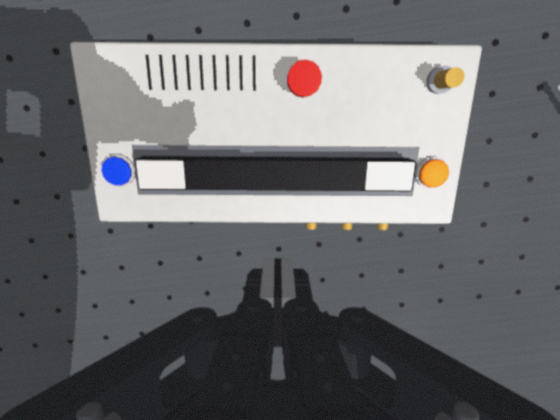

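The wrist view shows the bar from about (137,173) to (414,175), blue lamp on the left and amber on the right. The bar centre is (0.507,-0.0605), with its direction 7.85° off y. Next I go above the blue-end white pad.

>>> {"fn": "drive_tool", "kwargs": {
  "increments": [
    [[0.01,0.03,0,0,0],[0.02,0.065,0,0,0],[0.033,0.1,0,0,0],[0.033,0.106,-0.03,0,0],[0.033,0.106,-0.06,0,0],[0.033,0.106,-0.09,0,0],[0.033,0.106,-0.115,0,0],[0.033,0.106,-0.13,0,0],[0.033,0.106,-0.14,0,0],[0.033,0.106,-0.145,0,0],[0.033,0.106,-0.145,0,0],[0.033,0.106,-0.145,0,0]]
  ]
}}

```text
clock: 2.73
eef_pos: [0.5223, 0.045, 0.1043]
eef_rot: [-0.046, 0.706, -0.046, -0.705]
wrist_force: [-0.1, -0.1, -0.5]
grip_width: -0.0001
```

Run:
```python
from bench import ctrl
import cv2
s=ctrl.observe();print(s['eef_pos'],s['wrist_force'])
d=ctrl.capture("wrist");cv2.imwrite("pics/w2.png",d["img"][:,:,::-1])
print(ctrl.observe()['wrist_force'])
```

```text
[0.52229386 0.04502265 0.10433347] [-0.13976771 -0.06311428 -0.45326009]
[-0.37145574 -0.36074211  0.48351297]
```

View pics/w2.png

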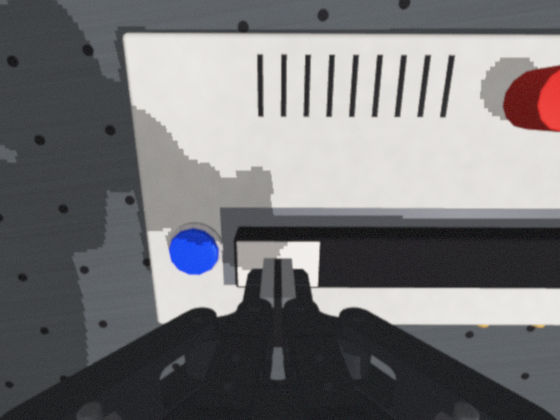

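The fingertips (278,270) stand over the white pad (237–320). I now lower them slowly until they touch.

>>> {"fn": "drive_tool", "kwargs": {
  "increments": [
    [[0,0,-0.005,0,0],[0,0,-0.009,0,0],[0,0,-0.012,0,0],[0,0,-0.014,0,0],[0,0,-0.014,0,0],[0,0,-0.014,0,0]]
  ]
}}

```text
clock: 3.28
eef_pos: [0.5216, 0.0455, 0.0892]
eef_rot: [0.046, -0.705, 0.046, 0.706]
wrist_force: [-0.3, 0.0, -0.9]
grip_width: -0.0002
```

>>> {"fn": "drive_tool", "kwargs": {
  "increments": [
    [[0,0,-0.001,0,0],[0,0,-0.002,0,0],[0,0,-0.003,0,0],[0,0,-0.003,0,0],[0,0,-0.003,0,0]]
  ]
}}

```text
clock: 3.7
eef_pos: [0.5218, 0.0455, 0.0865]
eef_rot: [-0.046, 0.706, -0.046, -0.706]
wrist_force: [-0.9, -0.8, 2.0]
grip_width: 0.0001
```

```bash
cat > look.py <<'E'
from bench import ctrl
from h import *
import sys
from scipy.spatial.transform import Rotation as R
F=[]
for k in range(3):
    s=ctrl.observe();F.append(s['wrist_force']);d=ctrl.capture("wrist")
print(s['clock'],s['eef_pos'],np.mean(F,0).round(2))
M=np.eye(4);M[:3,:3]=R.from_quat(s['eef_rot'],scalar_first=True).as_matrix();M[:3,3]=s['eef_pos']
cv2.imwrite(f"pics/{sys.argv[1]}.png",d["img"][:,:,::-1])
W=pts(d,M@d["T_tool_cam"])
u=np.array([.1366,.9906]);n=np.array([.9906,-.1366]);q=W[...,:2]-[.507,-.0605]
a=q@u;b=q@n
for lo in(-.12,-.08,-.04,0,.04,.08):
  ok=(a>lo)&(a<lo+.04)&(abs(b)<.011)&(W[...,2]>.055)&(W[...,2]<.078)&(d["range_z"]>0)
  dk=(a>lo)&(a<lo+.04)&(b>.022)&(b<.03)&(W[...,2]>.04)&(W[...,2]<.058)&(d["range_z"]>0)
  if ok.sum()>20 and dk.sum()>20: print(lo,ok.sum(),np.median(W[ok][:,2]).round(4),"deck",np.median(W[dk][:,2]).round(4))
E
python3 look.py w3
```

```text
3.8 [0.52182951 0.04549053 0.08650282] [-0.57 -0.31  2.41]
-0.04 2558 0.0689 deck 0.0496
0 3290 0.0689 deck 0.0496
0.04 3299 0.0689 deck 0.0495
0.08 1392 0.0691 deck 0.0495
```

It touches and is about 2.7 mm down; I deepen to about 5.5 mm.

>>> {"fn": "drive_tool", "kwargs": {
  "increments": [
    [[0,0,-0.001,0,0],[0,0,-0.002,0,0],[0,0,-0.0028,0,0],[0,0,-0.0028,0,0],[0,0,-0.0028,0,0]]
  ]
}}

```text
clock: 4.27
eef_pos: [0.5218, 0.0455, 0.0836]
eef_rot: [-0.046, 0.706, -0.046, -0.706]
wrist_force: [-1.1, 0.5, 3.5]
grip_width: 0.0003
```

```bash
python3 look.py w4
```

```text
4.3667 [0.52184214 0.0454932  0.0836431 ] [-1.22  0.95  2.92]
-0.04 2559 0.0661 deck 0.0496
0 3287 0.0661 deck 0.0496
0.04 3292 0.0661 deck 0.0496
0.08 1469 0.0664 deck 0.0495
```

>>> {"fn": "drive_tool", "kwargs": {
  "increments": [
    [[-0.0004,-0.003,0,0,0],[-0.0011,-0.008,0,0,0],[-0.0021,-0.015,0,0,0],[-0.0032,-0.023,0,0,0],[-0.0043,-0.031,0,0,0],[-0.0054,-0.039,0,0,0],[-0.0065,-0.047,0,0,0],[-0.0076,-0.055,0,0,0],[-0.0086,-0.062,0,0,0],[-0.0094,-0.068,0,0,0],[-0.0098,-0.071,0,0,0],[-0.0098,-0.071,0,0,0]]
  ]
}}

```text
clock: 5.42
eef_pos: [0.5117, -0.0267, 0.0835]
eef_rot: [0.046, -0.705, 0.047, 0.706]
wrist_force: [-0.9, -1.5, 2.9]
grip_width: 0.0
```

```bash
python3 look.py w5
```

```text
5.5167 [ 0.51174839 -0.02652021  0.08349686] [-0.73 -2.24  3.61]
-0.12 1983 0.0661 deck 0.0497
-0.08 3279 0.0659 deck 0.0496
-0.04 3305 0.0659 deck 0.0496
0 1867 0.0659 deck 0.0496
0.04 2847 0.0658 deck 0.0496
0.08 3340 0.0661 deck 0.0495
```

Depth is steady at about 5.7 mm, so I carry on.

>>> {"fn": "drive_tool", "kwargs": {
  "increments": [
    [[-0.0004,-0.003,0,0,0],[-0.0011,-0.008,0,0,0],[-0.0021,-0.015,0,0,0],[-0.0032,-0.023,0,0,0],[-0.0043,-0.031,0,0,0],[-0.0054,-0.039,0,0,0],[-0.0065,-0.047,0,0,0],[-0.0076,-0.055,0,0,0],[-0.0086,-0.062,0,0,0],[-0.0094,-0.068,0,0,0],[-0.0097,-0.07,0,0,0],[-0.0097,-0.07,0,0,0]]
  ]
}}

```text
clock: 6.57
eef_pos: [0.502, -0.0966, 0.0835]
eef_rot: [0.046, -0.706, 0.047, 0.706]
wrist_force: [-1.3, -1.3, 3.6]
grip_width: 0.0001
```

>>> {"fn": "drive_tool", "kwargs": {
  "increments": [
    [[-0.0004,-0.003,0,0,0],[-0.0011,-0.008,0,0,0],[-0.0021,-0.015,0,0,0],[-0.0032,-0.023,0,0,0],[-0.0043,-0.031,0,0,0],[-0.0054,-0.039,0,0,0],[-0.0065,-0.047,0,0,0],[-0.0076,-0.055,0,0,0],[-0.0086,-0.062,0,0,0],[-0.0094,-0.068,0,0,0],[-0.0097,-0.07,0,0,0],[-0.0097,-0.07,0,0,0]]
  ]
}}

```text
clock: 7.57
eef_pos: [0.4924, -0.1666, 0.0836]
eef_rot: [0.046, -0.706, 0.047, 0.706]
wrist_force: [-1.3, -1.3, 3.0]
grip_width: 0.0004
```

```bash
python3 look.py w6
```

```text
7.6667 [ 0.49240916 -0.16647033  0.08364244] [-1.27 -2.02  3.19]
-0.12 1566 0.0663 deck 0.0495
-0.08 3317 0.066 deck 0.0496
-0.04 3340 0.066 deck 0.0496
0 2268 0.0659 deck 0.0495
```

View pics/w6.png

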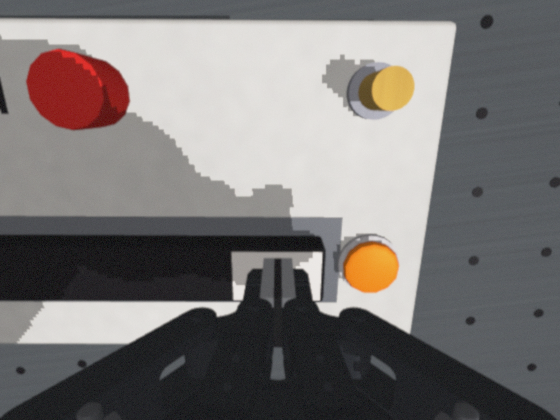

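The tips (278,275) rest in the middle of the amber-end white pad (232–323), with the bar still about 5.6 mm down. The pot and adapter are standing as before. I hand it in.

Run:
```python
from bench import ctrl
print(ctrl.job_done()); s=ctrl.observe();print(s['clock'],s['eef_pos'],s['wrist_force'])
```

```text
the job is handed in; nothing more can be done
None
the job is handed in; nothing more can be done
```

I handed the job in at about 7.7 s, with the closed fingertips still holding the bar lightly pressed on the white end next to the amber lamp.

- **Press and slide:** I pressed the middle of the white end next to the blue lamp to about 5.5 mm, then slid along the bar to the middle of the other white end.
- **Depth:** The camera put the bar about 5.5 mm down at the start, 5.7 mm partway and 5.6 mm at the end. At the stops between moves the tool height stayed at 83.5–83.6 mm, with an upward force of about 3–3.6 N. That is well inside the 2–9 mm range, but I did not measure depth while the arm was moving.
- **Friction:** The sideways drag reached about 2 N, which is more than I expected from smooth plastic, but the depth stayed steady.
- **Other objects:** Nothing was grasped or touched except the bar. The last wrist picture showed the red pot and the adapter still standing. The lens, detector, screwdriver, jar and coupler were out of view and not checked again, but the arm kept well clear of them.

The hand-in ended control, so I could not take a reading after it.

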